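# Sweep bottle caps into the counting tray's trough

### The job

The three black screw caps on the counting tray have been counted: sweep them with your fingertips across the platform and over its open edge, so that all three drop into the tray's trough and stay there. Only push them along: do not lift, pinch or press down on a cap. Leave the beaker, the dropper bottle and the petri dish where they stand.

Things in the scene. Friction and masses are not known exactly. Their poses are not given: they have to be found in the camera images.
- tray: Fixed bare-metal counting tray, 218 (own x) x 268 (own y) x 51 mm high: a raised platform with a lower trough along its +y side. Origin on the bench under the platform's centre; z up. A 4 mm wall runs round the outside (both x sides, the platform's -y side, the trough's +y side); its rounded rim is 51 mm above the bench, 11 mm above the platform.
- platform_mid (a point): centre of the platform's flat top face, 40 mm above the bench; axes as the tray's. The platform reaches from x -105 to 105 mm and from y -100 to 100 mm
- edge_mid (a point): middle of the open edge between platform and trough, at platform height (tray y = 100 mm); there is no rim on this edge, only a step down of 36 mm; the trough lies on its +y side (tray axes)
- trough_mid (a point): centre of the trough's floor, 4 mm above the bench; the open trough spans tray x -105 to 105 mm and tray y 100 to 160 mm
- cap_1: loose black plastic screw cap, a plain ribbed disc 33 mm across and 14 mm high, about 15 g; starts lying flat on the platform, free of the others, in the third at low tray x (tray x -78 to 78 mm, tray y -40 to 50 mm overall; the caps' centres are at least 36 mm apart along tray x). Origin at the centre of its underside, z up through its top.
- cap_1_center (a point): middle of that cap, 7 mm above its underside
- cap_2: loose black plastic screw cap, a plain ribbed disc 33 mm across and 14 mm high, about 15 g; starts lying flat on the platform, free of the others, in the middle third (tray x -78 to 78 mm, tray y -40 to 50 mm overall; the caps' centres are at least 36 mm apart along tray x). Origin at the centre of its underside, z up through its top.
- cap_2_center (a point): middle of that cap, 7 mm above its underside
- cap_3: loose black plastic screw cap, a plain ribbed disc 33 mm across and 14 mm high, about 15 g; starts lying flat on the platform, free of the others, in the third at high tray x (tray x -78 to 78 mm, tray y -40 to 50 mm overall; the caps' centres are at least 36 mm apart along tray x). Origin at the centre of its underside, z up through its top.
- cap_3_center (a point): middle of that cap, 7 mm above its underside
- beaker: small clear glass beaker, 54 mm across, 69 mm high, standing empty on the bench beyond the tray, to be left alone; origin at the centre of its underside
- dropper_bottle: white dropper bottle, 37 mm across, 133 mm high, standing on the bench to the right of the tray (robot's view), to be left alone; origin at the centre of its underside
- petri: clear closed petri dish, 91 mm across, 15 mm high, lying on the bench to the right of the tray, to be left alone; origin at the centre of its underside
Things that resemble listed ones, but are neither listed nor needed, are in the scene too. What is shaped like the cap_2 but blue, pink or yellow is not meant.

How it is judged:
By the outcome, as a careful person would: the job done as asked, in the order asked, and still so for the second after the job is handed in, with the robot touching nothing.
It also fails if it takes over 43 s, if anything falls off the work surface, if the arm or the gripper's body presses on something with over 40 N, if the wrist force passes 120 N, or if a joint passes its speed limit or range.

### The arm

A 6-joint arm with a two-finger parallel gripper is mounted at the origin on a cart in front of the work surface, level with it; the furniture and walls round the work are solid. World frame = base frame: x ahead of the robot, y to its left, z up, the work surface at z = 0. Lengths are in mm, angles in rad, forces in N, time in s.
With the tool pointing down it reaches from about 350 to 875 mm from the base axis. Payload 4.2 kg.
Tool frame: the origin (TCP) lies at the very end of the fingers, on their centre line; the grasp point (between the pads) lies 19 mm behind it; x points along the fingers, y is the direction in which the jaws open and shut, and the axes are right-handed (so a half turn about x gives the same grasp; the last joint's range is limited). The gripper opens to 87 mm and grips with 3 to 60 N. Pads are 19 mm wide; open, the fingers measure 117 mm over their backs; the gripper's body (75 mm by 190 mm) begins 51 mm behind the grasp point.
Start: joints at [-0.848, 0.385, 0.008, 0, -1.194, -0.259], TCP at [279.605, -558.946, 222.55] pointing down, gripper open.
Joint ranges: [-3.14, 3.14], [-1.21, 2.06], [-1.07, 1.41], [-3.16, 2.05], [-2.99, -0.16], [-3.1, 3.1]. Speed limits (rad/s): [2.79, 2.79, 3.14, 3.14, 3.14, 3.14].

### API

Orientations are given as a 3x3 rotation matrix whose columns are the frame's x, y, z axes.
In Python, from rig import arm gives the robot as it stands.
- The arm moves only by the tool drive_tool, never from a script. Its argument "moves" is a list of rows, each a list of 7 numbers: the shift along the tool's x, y, z normalised to -1 to 1, where 1 is 0.25 m, then the turn, a rotation vector about the tool's x, y, z normalised to -1 to 1, where 1 is 90 degrees, then the opening, from 0 (shut) to 1 (fully open). A call has 1 to 12 rows; each row is the pose to reach, as a shift and turn from the pose measured when the call began, along the tool's axes at that moment; what a row does not reach only later rows make up. A row lasts 1/12 s, in which the tool goes at most 41.7 mm and 7.16 degrees, less where a joint would pass 70% of its speed; a pose out of reach is approached as far as the arm can. A call with a number of a shift or a turn outside -1 to 1 is refused whole. A call with a gripper value outside its range is refused whole. The fingers move at their own pace and stop on an object; "newtons" is the grip in N (left out, the last holds). Time passes only in rows, so rows that repeat a pose let the fingers close. It gives the time, the measured TCP pose, the force and the opening at its end, in the units of the state.
- arm.sense(): the state, without advancing time (a new reading comes with each control period).
- arm.get_image(name): name is "scene" or "side" or "wrist"; returns a dict with "pixels" (384x512x3 uint8, red, green, blue), "fx", "fy", "cx", "cy" (pixels), "R" (3x3) and "t" (3): a world point X has camera coordinates R X + t. Camera axes: x right, y down, z forward; pixel columns grow to the right and rows downward; lengths in mm; the calibration is good to about 2 mm. A picture is of the moment at which its call begins. There is no depth.
- arm.hand_in(): hands the job in, once; it reports no verdict.
The state is a dict: "clock": time; "qpos": joint angles; "qvel": joint speeds; "joint_torque": joint torques, N m; "tool_pos": TCP position; "tcp_rot": TCP orientation; "wrist_force": force on the tool from outside, world axes, zero at the start; "ft_torque": the same for the moment, N m; "grip_width": opening from 0.0 (shut) to 1.0 (fully open).
Only numpy, scipy, OpenCV 4.12 (cv2) and the standard library are available. Lean on these libraries where they do the work, as an engineer would, in place of code of your own. Each camera call takes 0.05 s, during which the arm holds its last target.

## Working session

There is one attempt and no reset: what is moved stays moved. The work goes in short steps, Python scripts to look and compute and a tool call to move; the robot and the scene stay as the last step left them, time stands still between calls to the robot, and variables do not carry over. Pictures are saved under pics/ and viewed, and the job is handed in when it is done.

Besides the shell and the picture viewer there is one more tool, called as name([rows], argument=value, ...), one row to a line, values as JSON. drive_tool: Moves the arm, as the interface text tells. Scaled input: -1 to 1 covers 0.25 m each way for a shift and 90 degrees each way for a turn. Its arguments: {"type":"object","properties":{"moves":{"type":"array","items":{"type":"array","items":{"type":"number"}}},"newtons":{"type":"number"}},"required":["moves"]}

```bash
mkdir -p pics; ls; python3 - <<'E'
from rig import arm
import cv2,json
s=arm.sense(); print({k:(v if not hasattr(v,'tolist') else v.tolist()) for k,v in s.items()})
for n in ("scene","side","wrist"):
    d=arm.get_image(n); cv2.imwrite(f"pics/{n}0.png",d["pixels"][:,:,::-1])
    import pickle; pickle.dump(d,open(f"{n}0.pkl","wb"))
    print(n,d["fx"],d["cx"],d["cy"],d["R"],d["t"])
E
```

```text
pics
{'clock': 0.0, 'qpos': [-0.8483995054842582, 0.38559356923818094, 0.0066151483819874585, -0.0004949253416510257, -1.194016572656935, -0.2586032906813334], 'qvel': [-0.0011554877892778262, 0.0014807257901251047, -0.0006709773068097707, -0.0022772029275877977, 0.0010272069221105423, 0.0004103178092994815], 'joint_torque': [0.0022784946486353874, -39.06711459159851, 18.7404602766037, 4.2197321355342865, 0.011018154909834266, -0.00016336640328518115], 'tool_pos': [279.33202035097173, -558.4222975005869, 221.433701800755], 'tcp_rot': [[-0.0011084367977546978, -0.4471795433220659, 0.8944435294651834], [0.0019537404978574526, 0.8944414034286311, 0.4471809015719346], [-0.9999974771297839, 0.0022431823131181597, -0.00011775898139390305]], 'wrist_force': [0.7338537904020359, 0.12283618494392688, 0.04072748299393585], 'ft_torque': [-0.07060087091783541, 0.053472231445938365, 0.05063143351136053], 'grip_width': 0.9968490389101764}
scene 369.0619182883779 252.55430557661705 196.4734754137326 [[-0.8489851  -0.52812035 -0.01769706]
 [-0.34346419  0.57697106 -0.74103761]
 [ 0.40156774 -0.62305159 -0.67123027]] [434.13433773 310.40655701 646.08970313]
side 374.68492884254744 253.5254525199304 191.9828455420229 [[-0.87679307 -0.48055371  0.01737946]
 [-0.27882041  0.4786104  -0.83258109]
 [ 0.39178194 -0.73484707 -0.55363046]] [436.56399589 264.09215148 880.64098336]
wrist 309.01592236576613 253.58742509209148 189.33048897677065 [[-0.4475214   0.8942691   0.00271669]
 [ 0.85432647  0.42663105  0.29683704]
 [ 0.26429317  0.13516187 -0.95492428]] [623.89643572 -35.38639085 392.4899702 ]
```

View pics/scene0.png

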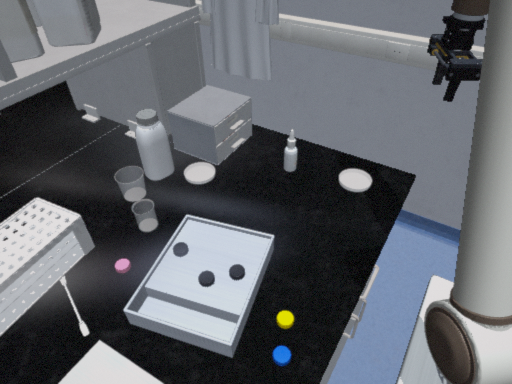

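View pics/side0.png

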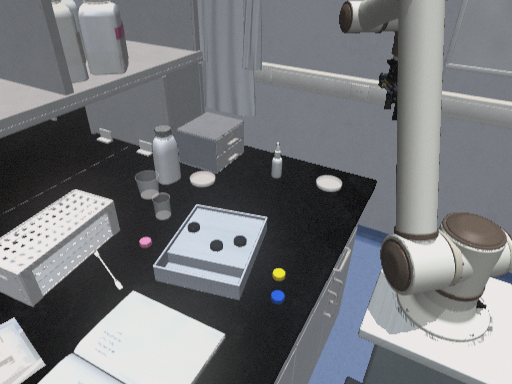

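View pics/wrist0.png

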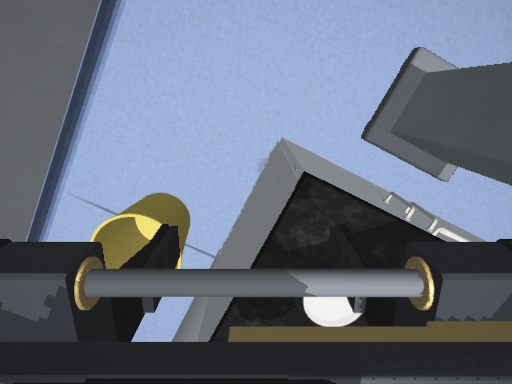

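The scene view shows the tray at about (205,280), with the trough on its lower-left side and the caps near (181,249), (207,278) and (237,272). I'll enlarge that area.

```bash
python3 - <<'E'
import pickle,cv2
for n,(x0,y0,x1,y1) in {"scene":(120,205,285,360),"side":(145,195,280,305)}.items():
    d=pickle.load(open(f"{n}0.pkl","rb"))["pixels"][:,:,::-1]
    k=4.8 if n=="scene" else 5
    k=int(3) if n=="scene" else 5
    c=cv2.resize(d[y0:y1,x0:x1],None,fx=k,fy=k,interpolation=cv2.INTER_CUBIC)
    for u in range((x0+9)//10*10,x1,10):
        cv2.line(c,((u-x0)*k,0),((u-x0)*k,6 if u%50 else 20),(0,0,255),1)
    for v in range((y0+9)//10*10,y1,10):
        cv2.line(c,(0,(v-y0)*k),(6 if v%50 else 20,(v-y0)*k),(0,0,255),1)
    cv2.imwrite(f"pics/{n}0c.png",c)
E
```

```text
(no output)
```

View pics/scene0c.png

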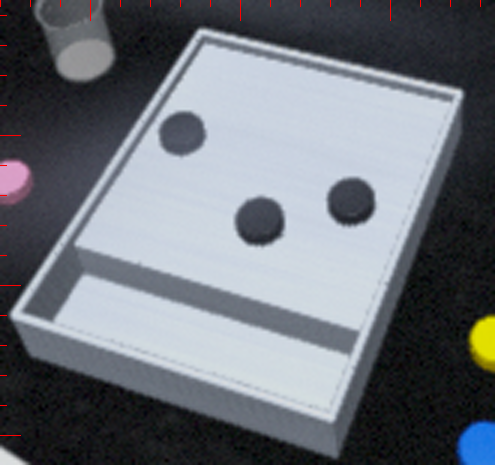

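View pics/side0c.png

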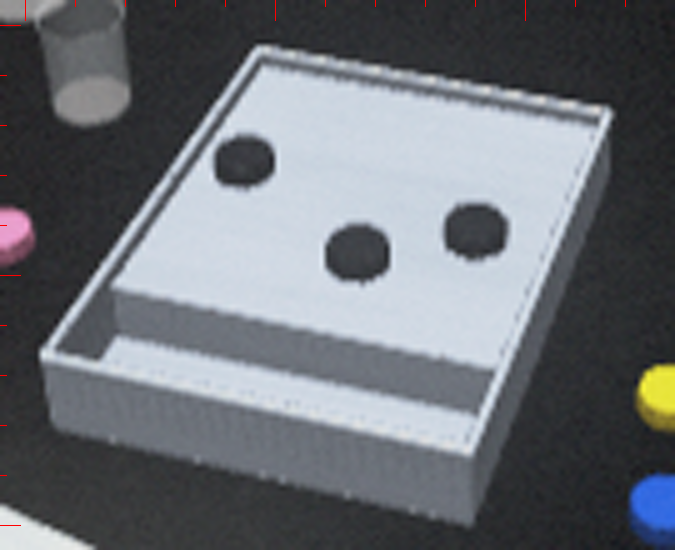

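```bash
cat > h.py <<'E'
import numpy as np,pickle
from scipy.optimize import least_squares
C={n:pickle.load(open(f"{n}0.pkl","rb")) for n in("scene","side")}
def proj(d,X):
    c=np.asarray(d["R"])@X.T+np.asarray(d["t"])[:,None]
    return np.stack([d["fx"]*c[0]/c[2]+d["cx"],d["fy"]*c[1]/c[2]+d["cy"]],1)
def ray(d,p,z):
    R=np.asarray(d["R"]);o=-R.T@np.asarray(d["t"]);v=R.T@np.array([(p[0]-d["cx"])/d["fx"],(p[1]-d["cy"])/d["fy"],1])
    return o+v*(z-o[2])/v[2]
E
python3 - <<'E'
from h import *
co=np.array([[109,-104,51],[-109,-104,51],[-109,164,51],[109,164,51.]])
px={"scene":np.array([[186.7,215],[274,235.7],[231,344.3],[124.7,310]]),"side":np.array([[197,204.4],[267.2,216.6],[239,285.6],[153.8,265.8]])}
def T(p,X):
    c,s=np.cos(p[2]),np.sin(p[2]); return X@np.array([[c,-s,0],[s,c,0],[0,0,1]]).T+[p[0],p[1],0]
for use in (["scene"],["side"],["scene","side"]):
    r=least_squares(lambda p:np.concatenate([(proj(C[n],T(p,co))-px[n]).ravel() for n in use]),[500,0,0])
    print(use,r.x,np.degrees(r.x[2]),np.round(r.fun,1))
p=r.x
cap={"scene":[(237.3,270.7),(207,277.7),(181,248.3)],"side":[(240.2,240.4),(216.4,244.6),(194,226.4)]}
c,s=np.cos(p[2]),np.sin(p[2])
for i in range(3):
    for n in cap:
        w=ray(C[n],cap[n][i],54); q=w[:2]-p[:2]; print(i+1,n,w.round(1),(c*q[0]+s*q[1]).round(1),(-s*q[0]+c*q[1]).round(1))
for nm,z,u,v in [("beaker?",0,(148,225),None)]:
    print(nm,ray(C["scene"],u,z))
for nm,u,z in [("beakbase",(148,226),0),("beak2 base",(134,196),0),("dropper",(290,168),0),("petri",(355,181),15),("whitelid",(200,173),15)]:
    print(nm,ray(C["scene"],u,z).round())
E
```

```text
['scene'] [5.58989281e+02 8.68518110e+01 2.31307152e-01] 13.252923588930141 [ 0.  -0.9  0.5 -0.8  0.6  0.7 -1.2  0. ]
['side'] [5.56552640e+02 8.66938171e+01 2.28010767e-01] 13.064054648200772 [-0.3 -0.6  0.7  0.2  0.7 -0.1 -1.  -0. ]
['scene', 'side'] [5.58092719e+02 8.67218849e+01 2.30101909e-01] 13.183868270678062 [ 0.4 -0.8  0.9 -0.6  1.   0.9 -0.8  0.1 -0.9 -0.7  0.1 -0.   0.2 -0.4
 -1.4 -0.1]
1 scene [492.6  87.2  54. ] -63.6 15.4
1 side [489.   90.5  54. ] -66.4 19.4
2 scene [535.3 133.   54. ] -11.6 50.3
2 side [533.6 134.9  54. ] -12.8 52.5
3 scene [630.  101.1  54. ] 73.3 -2.4
3 side [627.2 103.4  54. ] 71.1 0.5
beaker? [786.93572198  54.77698906   0.        ]
beakbase [784.  57.   0.]
beak2 base [897.  -6.   0.]
dropper [ 588. -333.    0.]
petri [ 399. -355.   15.]
whitelid [ 791. -165.   15.]
```

The tray fit puts it at about (558, 87), yaw 13.2°, and the two cameras agree to about 3 mm. The caps, in tray axes, are at about (-65,17), (-12,51) and (72,-1), which fits the limits given. Next I'll plan the approach.

```bash
cat > g.py <<'E'
from rig import arm
import numpy as np
from scipy.spatial.transform import Rotation as Ro
P=np.array([558.1,86.7]);A=0.2301
c,s=np.cos(A),np.sin(A)
RT=np.array([[c,-s],[s,c]])
Rd=np.array([[0,-c,-s],[0,-s,c],[-1,0,0.]])
def where():
    st=arm.sense();p=np.array(st["tool_pos"]);q=RT.T@(p[:2]-P)
    print("clk",round(st["clock"],2),"tray",q.round(1),"z",p[2].round(1),"F",np.round(st["wrist_force"],1),"w",round(st["grip_width"],3),"q",np.round(st["qpos"],2));return st
def to(x,y,z,st=None):
    st=arm.sense();p=np.array(st["tool_pos"]);R=np.array(st["tcp_rot"])
    w=np.r_[P+RT@[x,y],z]
    print("to",(x,y,z),"shift",(R.T@(w-p)/250).round(3),"turn",(Ro.from_matrix(R.T@Rd).as_rotvec()/(np.pi/2)).round(3))
E
python3 - <<'E'
from g import *
where(); to(-65,-23,100); to(-65,-23,160)
from h import *
for nm,u,z in [("rack near corner",(93,240),60),("rack",(85,210),60)]: print(nm,ray(C["scene"],u,z).round())
E
```

```text
clk 0.15 tray [-418.5 -564.7] z 221.7 F [-0.4  0.2  0.6] w 0.999 q [-0.85  0.39  0.01 -0.   -1.19 -0.26]
to (-65, -23, 100) shift [0.49  1.78  1.877] turn [-0.851  0.001 -0.001]
to (-65, -23, 160) shift [0.25  1.78  1.877] turn [-0.851  0.001 -0.001]
rack near corner [808. 187.  60.]
rack [902. 132.  60.]
```

drive_tool([
  [0,0.95,1,-0.85,0,0,0.2],
  [0,0.95,1,-0.85,0,0,0.2],
  [0,0.95,1,-0.85,0,0,0.2],
  [0,0.95,1,-0.85,0,0,0.2],
  [0,0.95,1,-0.85,0,0,0.2],
  [0,0.95,1,-0.85,0,0,0.2],
  [0,0.95,1,-0.85,0,0,0.2],
  [0,0.95,1,-0.85,0,0,0.2],
  [0,0.95,1,-0.85,0,0,0.2],
  [0,0.95,1,-0.85,0,0,0.2],
  [0,0.95,1,-0.85,0,0,0.2],
])

```text
clock: 1.07
tool_pos: [397.1, -233.0, 222.1]
tcp_rot: [[-0.001, -0.972, -0.234], [0.002, -0.234, 0.972], [-1.0, 0.0, 0.002]]
wrist_force: [0.9, -0.3, 0.6]
grip_width: 0.258
```

```bash
python3 - <<'E'
from g import *
where(); to(-65,-23,100); to(-65,-23,160)
E
```

```text
clk 1.07 tray [-229.7 -274.5] z 222.1 F [ 0.9 -0.3  0.6] w 0.258 q [-0.18  0.1  -0.37 -0.   -1.09  0.41]
to (-65, -23, 100) shift [ 0.49  -0.665  1.001] turn [ 0.004  0.001 -0.   ]
to (-65, -23, 160) shift [ 0.25  -0.665  1.001] turn [ 0.004  0.001 -0.   ]
```

drive_tool([
  [0.1,-0.665,1,0.004,0,0,0.2],
  [0.2,-0.665,1,0.004,0,0,0.2],
  [0.3,-0.665,1,0.004,0,0,0.2],
  [0.4,-0.665,1,0.004,0,0,0.2],
  [0.49,-0.665,1,0.004,0,0,0.2],
  [0.49,-0.665,1,0.004,0,0,0.2],
  [0.49,-0.665,1,0.004,0,0,0.2],
  [0.49,-0.665,1,0.004,0,0,0.2],
  [0.49,-0.665,1,0.004,0,0,0.2],
  [0.49,-0.665,1,0.004,0,0,0.2],
  [0.49,-0.665,1,0.004,0,0,0.2],
])

```text
clock: 1.98
tool_pos: [499.8, 49.2, 99.8]
tcp_rot: [[-0.002, -0.973, -0.229], [0.001, -0.229, 0.973], [-1.0, 0.001, 0.002]]
wrist_force: [0.6, 0.8, -0.0]
grip_width: 0.198
```

```bash
python3 - <<'E'
from g import *
import cv2,pickle
where(); to(-65,-23,45)
for n in ("wrist","side","scene"):
    d=arm.get_image(n); cv2.imwrite(f"pics/{n}1.png",d["pixels"][:,:,::-1]); pickle.dump(d,open(f"{n}1.pkl","wb"))
E
```

```text
clk 1.98 tray [-65.4 -23.2] z 99.8 F [ 0.6  0.8 -0. ] w 0.198 q [ 0.42  0.31 -0.45 -0.   -0.81 -0.19]
to (-65, -23, 45) shift [ 0.219 -0.002  0.001] turn [ 0.     0.001 -0.001]
```

View pics/wrist1.png

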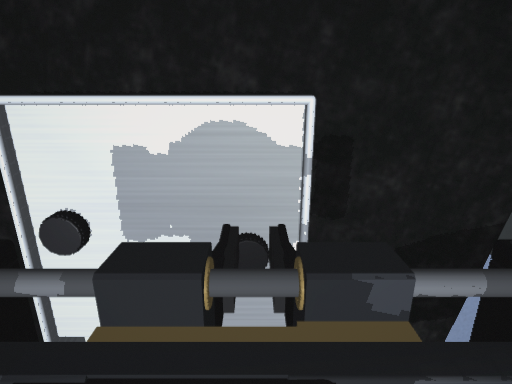

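View pics/side1.png

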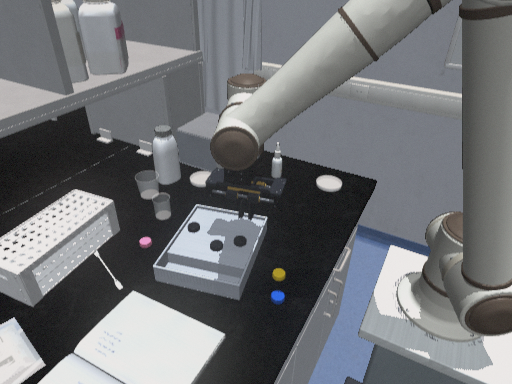

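View pics/scene1.png

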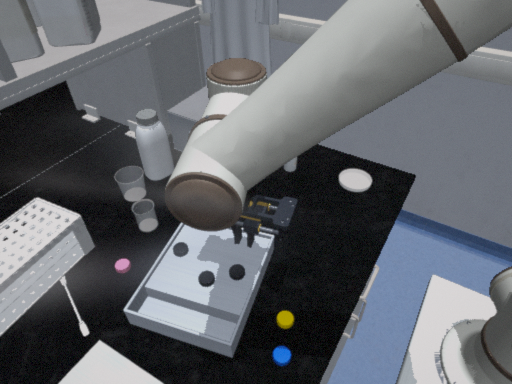

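The wrist view shows cap 1 at about (250,245), centred between the fingertips at 227 and 282. I'll lower the fingers behind it.

drive_tool([
  [0.08,0,0,0,0,0,0.2],
  [0.16,0,0,0,0,0,0.2],
  [0.22,0,0,0,0,0,0.2],
  [0.22,0,0,0,0,0,0.2],
])

```text
clock: 2.47
tool_pos: [498.1, 46.9, 44.0]
tcp_rot: [[-0.004, -0.974, -0.225], [0.001, -0.225, 0.974], [-1.0, 0.004, 0.002]]
wrist_force: [0.6, -0.0, -0.3]
grip_width: 0.195
```

```bash
python3 - <<'E'
from g import *
import cv2,pickle
where(); to(-65,100,45)
for n in ("side",):
    d=arm.get_image(n); cv2.imwrite(f"pics/{n}2.png",cv2.resize(d["pixels"][170:320,140:300,::-1],None,fx=4,fy=4,interpolation=cv2.INTER_CUBIC))
E
```

```text
clk 2.47 tray [-67.5 -25. ] z 44.0 F [ 0.6 -0.  -0.3] w 0.195 q [ 0.42  0.39 -0.51 -0.   -0.67 -0.19]
to (-65, 100, 45) shift [-0.003 -0.008  0.5  ] turn [-0.002  0.001 -0.002]
```

View pics/side2.png

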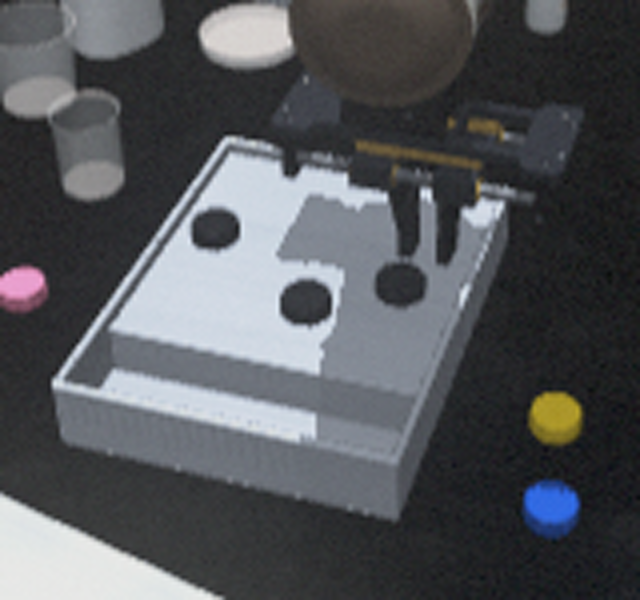

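```bash
python3 - <<'E'
from g import *
from h import proj,ray
import pickle
d=pickle.load(open("wrist1.pkl","rb"))
for px in [(250,240),(250,250),(65,236)]:
    w=ray(d,px,54); print(px,RT.T@(w[:2]-P))
print(ray(d,(250,232),40), RT.T@(ray(d,(250,232),40)[:2]-P))
d=arm.get_image("side")
st=where(); p=np.array(st["tool_pos"])
R=np.array(st["tcp_rot"])
for o in ([0,0,0],[0,23,0],[0,-23,0],[0,8.5,0],[0,-8.5,0]):
    u=proj(d,(p+R@np.array(o,float))[None])[0]; print(o,((u-[140,170])*4).round())
E
```

```text
(250, 240) [-63.46941965  -1.20970742]
(250, 250) [-63.44973469   7.08157734]
(65, 236) [73.14502882 -4.43463661]
[496.68521251  71.17585589  40.        ] [-63.33678176  -1.1078126 ]
clk 2.57 tray [-65.1 -24.6] z 46.4 F [ 0.1 -0.5 -0.5] w 0.205 q [ 0.42  0.39 -0.51 -0.   -0.67 -0.19]
[0, 0, 0] [418. 249.]
[0, 23, 0] [451. 255.]
[0, -23, 0] [386. 242.]
[0, 8.5, 0] [430. 251.]
[0, -8.5, 0] [406. 246.]
```

```bash
python3 - <<'E'
from g import *
from h import ray
import cv2
ps=[]
d=arm.get_image("scene"); x0,y0=170,200
cv2.imwrite("pics/scene2.png",cv2.resize(d["pixels"][y0:y0+140,x0:x0+140,::-1],None,fx=5,fy=5,interpolation=cv2.INTER_CUBIC))
e=arm.get_image("side")
for q in [(410,254),(445,262),(426,258)]:
    w=ray(e,(q[0]/4+140,q[1]/4+170),45); print(q,RT.T@(w[:2]-P))
w=ray(e,(401/4+140,281/4+170),54); print("cap",RT.T@(w[:2]-P))
where()
E
```

```text
(410, 254) [-60.94791344 -19.16861714]
(445, 262) [-85.87839276 -17.97806009]
(426, 258) [-72.48410424 -18.28064983]
cap [-66.39190031  18.83781629]
clk 2.67 tray [-64.2 -24.2] z 47.2 F [ 0.  -0.6  0.2] w 0.201 q [ 0.42  0.39 -0.51 -0.   -0.67 -0.19]
```

View pics/scene2.png

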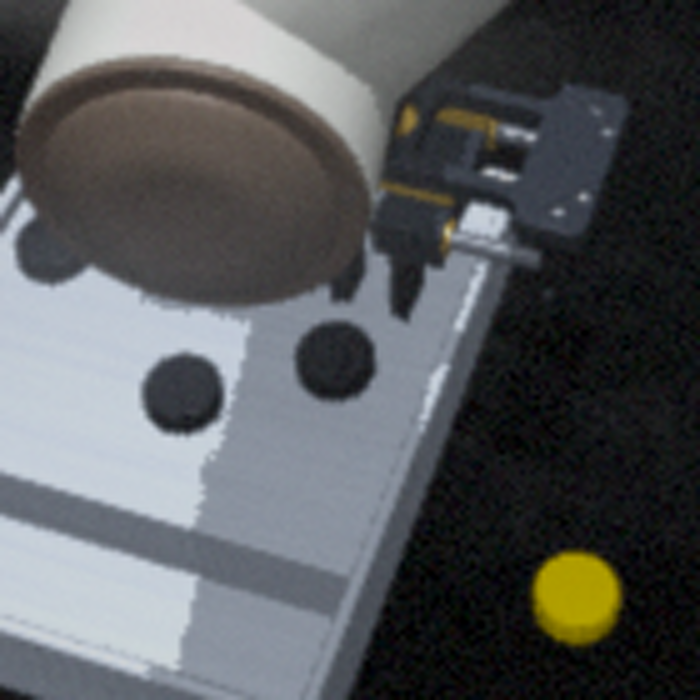

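Both outside views hint that the fingers sit a few mm too far toward low x, and the wrist view says about 2 mm. I'll shift +3 mm in x while pushing. The gap between the fingertips will cradle the cap.

drive_tool([
  [0,-0.012,0.02,0,0,0,0.2],
  [0,-0.012,0.06,0,0,0,0.2],
  [0,-0.012,0.1,0,0,0,0.2],
  [0,-0.012,0.14,0,0,0,0.2],
  [0,-0.012,0.18,0,0,0,0.2],
  [0,-0.012,0.22,0,0,0,0.2],
  [0,-0.012,0.26,0,0,0,0.2],
  [0,-0.012,0.3,0,0,0,0.2],
  [0,-0.012,0.32,0,0,0,0.2],
  [0,-0.012,0.32,0,0,0,0.2],
])

```text
clock: 3.5
tool_pos: [485.7, 128.3, 47.3]
tcp_rot: [[0.003, -0.974, -0.228], [0.003, -0.228, 0.974], [-1.0, -0.004, 0.002]]
wrist_force: [-0.1, -0.5, -0.5]
grip_width: 0.198
```

```bash
cat > look.py <<'E'
from g import *
import cv2,sys,pickle
k=sys.argv[1]
where()
o=[]
for n,(x0,y0,x1,y1) in {"scene":(120,205,285,355),"side":(150,190,285,310)}.items():
    d=arm.get_image(n); pickle.dump(d,open(f"{n}{k}.pkl","wb"))
    cv2.imwrite(f"pics/{n}{k}.png",d["pixels"][:,:,::-1])
    o.append(cv2.resize(d["pixels"][y0:y1,x0:x1,::-1],(395,360),interpolation=cv2.INTER_CUBIC))
cv2.imwrite(f"pics/both{k}.png",np.hstack(o))
E
python3 look.py 3; python3 -c "
from g import *
to(-62,108,45)"
```

```text
clk 3.5 tray [-61.  57.] z 47.3 F [-0.1 -0.5 -0.5] w 0.198 q [ 0.58  0.39 -0.51 -0.   -0.67 -0.35]
to (-62, 108, 45) shift [0.009 0.003 0.208] turn [-0.001  0.001  0.002]
```

View pics/both3.png

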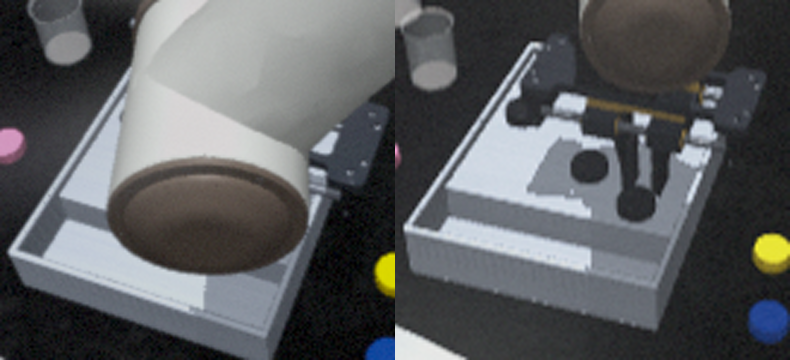

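Side view: cap 1 at about (636,204) is being pushed ahead of the fingertips, close to the edge. Next I'll push it over.

drive_tool([
  [0.006,-0.008,0.03,0,0,0,0.2],
  [0.006,-0.008,0.06,0,0,0,0.2],
  [0.006,-0.008,0.09,0,0,0,0.2],
  [0.006,-0.008,0.12,0,0,0,0.2],
  [0.006,-0.008,0.15,0,0,0,0.2],
  [0.006,-0.008,0.18,0,0,0,0.2],
  [0.006,-0.008,0.21,0,0,0,0.2],
  [0.006,-0.008,0.21,0,0,0,0.2],
])

```text
clock: 4.27
tool_pos: [475.7, 180.4, 46.0]
tcp_rot: [[0.003, -0.973, -0.229], [0.003, -0.229, 0.973], [-1.0, -0.004, 0.002]]
wrist_force: [0.0, 0.4, 0.1]
grip_width: 0.199
```

```bash
python3 look.py 4; python3 -c "
from g import *
to(-10,10,100)"
```

```text
clk 4.27 tray [-58.9 110. ] z 46.0 F [0.  0.4 0.1] w 0.199 q [ 0.68  0.4  -0.5  -0.   -0.67 -0.45]
to (-10, 10, 100) shift [-0.217 -0.198 -0.395] turn [-0.     0.001  0.002]
```

View pics/both4.png

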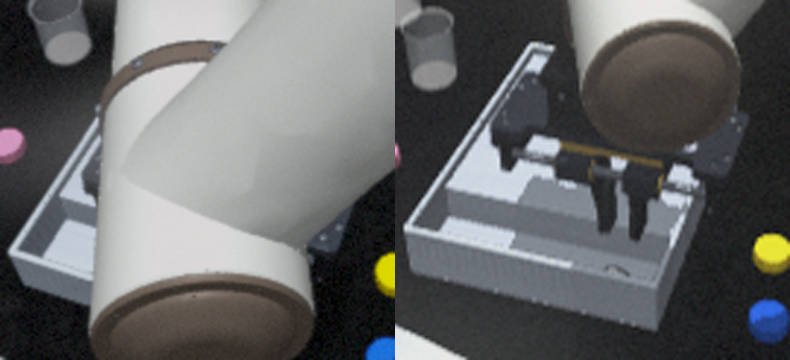

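Cap 1 has dropped into the trough; part of it is visible at (618,270). Next I'll lift and move behind cap 2.

drive_tool([
  [-0.15,0,0,0,0,0,0.2],
  [-0.2,-0.08,-0.1,0,0,0,0.2],
  [-0.217,-0.2,-0.23,0,0,0,0.2],
  [-0.217,-0.2,-0.36,0,0,0,0.2],
  [-0.217,-0.2,-0.39,0,0,0,0.2],
  [-0.217,-0.2,-0.39,0,0,0,0.2],
  [-0.217,-0.2,-0.39,0,0,0,0.2],
])

```text
clock: 4.95
tool_pos: [545.9, 94.9, 99.7]
tcp_rot: [[0.002, -0.974, -0.226], [0.003, -0.226, 0.974], [-1.0, -0.002, 0.002]]
wrist_force: [-0.6, -0.8, 0.2]
grip_width: 0.202
```

```bash
python3 look.py 5; python3 - <<'E'
from g import *
import cv2,pickle
to(-9,11,45)
d=arm.get_image("wrist"); cv2.imwrite("pics/wrist5.png",d["pixels"][:,:,::-1]); pickle.dump(d,open("wrist5.pkl","wb"))
E
```

```text
clk 4.95 tray [-10.   10.8] z 99.7 F [-0.6 -0.8  0.2] w 0.202 q [ 0.46  0.39 -0.33 -0.   -0.85 -0.23]
to (-9, 11, 45) shift [ 0.22  -0.003 -0.004] turn [0.    0.001 0.002]
```

View pics/both5.png

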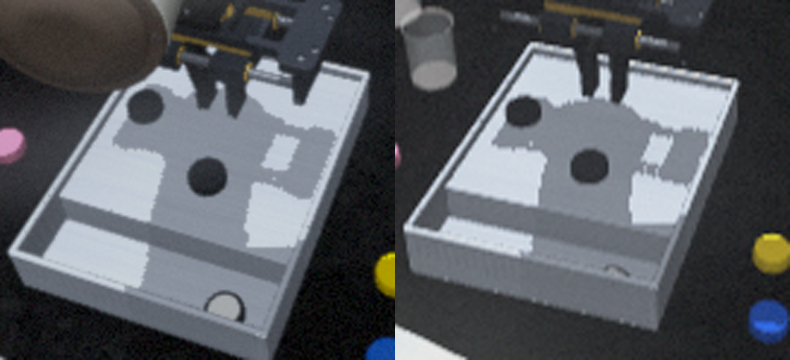

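View pics/wrist5.png

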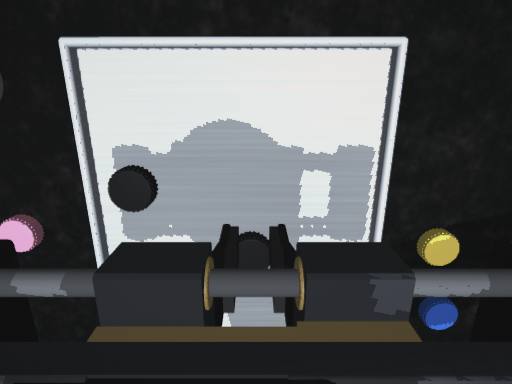

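Cap 1 lies upside down and flat in the trough. Cap 2 is centred between the fingers, at wrist column 253. Next I'll go down and start the push.

drive_tool([
  [0.1,-0.003,-0.004,0,0,0,0.2],
  [0.19,-0.003,-0.004,0,0,0,0.2],
  [0.217,-0.003,-0.004,0,0,0,0.2],
  [0.217,-0.003,-0.004,0,0,0,0.2],
  [0.217,-0.003,0.02,0,0,0,0.2],
  [0.217,-0.003,0.05,0,0,0,0.2],
  [0.217,-0.003,0.08,0,0,0,0.2],
  [0.217,-0.003,0.11,0,0,0,0.2],
  [0.217,-0.003,0.14,0,0,0,0.2],
  [0.217,-0.003,0.17,0,0,0,0.2],
  [0.217,-0.003,0.2,0,0,0,0.2],
  [0.217,-0.003,0.2,0,0,0,0.2],
])

```text
clock: 6.1
tool_pos: [535.1, 146.8, 46.1]
tcp_rot: [[0.003, -0.973, -0.231], [0.003, -0.231, 0.973], [-1.0, -0.004, 0.002]]
wrist_force: [-0.5, 0.7, 0.6]
grip_width: 0.2
```

```bash
python3 look.py 6; python3 - <<'E'
from g import *
to(-9,109,46)
E
```

```text
clk 6.1 tray [-8.6 63.8] z 46.1 F [-0.5  0.7  0.6] w 0.2 q [ 0.56  0.46 -0.38 -0.   -0.72 -0.33]
to (-9, 109, 46) shift [-0.    -0.     0.185] turn [0.001 0.001 0.002]
```

View pics/both6.png

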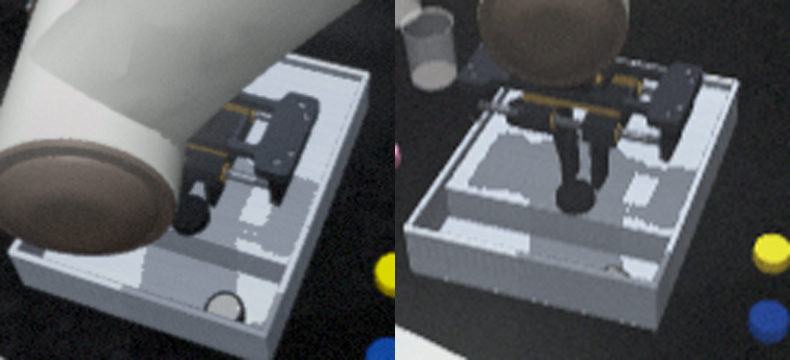

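Cap 2 at (575,197) in the side view is nested in front of the fingertips. I'll push on over the edge.

drive_tool([
  [0,-0.004,0.03,0,0,0,0.2],
  [0,-0.004,0.06,0,0,0,0.2],
  [0,-0.004,0.09,0,0,0,0.2],
  [0,-0.004,0.12,0,0,0,0.2],
  [0,-0.004,0.15,0,0,0,0.2],
  [0,-0.004,0.18,0,0,0,0.2],
  [0,-0.004,0.185,0,0,0,0.2],
])

```text
clock: 6.78
tool_pos: [525.3, 192.4, 46.0]
tcp_rot: [[0.003, -0.973, -0.231], [0.003, -0.231, 0.973], [-1.0, -0.003, 0.002]]
wrist_force: [0.4, -1.0, -0.1]
grip_width: 0.202
```

```bash
python3 look.py 7; python3 - <<'E'
from g import *
to(75,-42,100)
E
```

```text
clk 6.78 tray [ -7.8 110.4] z 46.0 F [ 0.4 -1.  -0.1] w 0.202 q [ 0.64  0.46 -0.37 -0.   -0.73 -0.41]
to (75, -42, 100) shift [-0.217 -0.331 -0.607] turn [0.002 0.001 0.002]
```

View pics/both7.png

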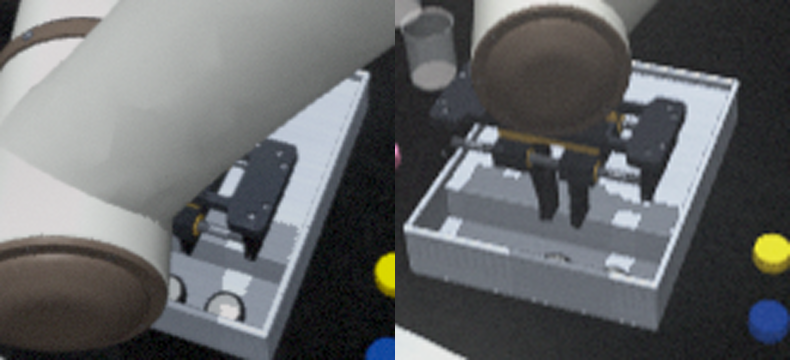

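Cap 2 is in the trough as well. Before moving toward the beaker for cap 3, I'll check how low the gripper's outer side parts hang.

```bash
python3 - <<'E'
from g import *
from h import ray
import pickle
d=pickle.load(open("side7.pkl","rb"))
u=(150+(647-395)*135/395,190+195/3)
for z in (50,70,90,110,115,120,130):
    w=ray(d,u,z); print(z,RT.T@(w[:2]-P))
d=pickle.load(open("scene7.pkl","rb"))
u=(120+252*165/395,205+256*150/360)
for z in (50,70,90,110,115,120,130):
    w=ray(d,u,z); print(z,RT.T@(w[:2]-P))
d=pickle.load(open("side0.pkl","rb"))
print("beaker rim", [RT.T@(ray(d,q,69)[:2]-P) for q in [(152.5,200),(171,200),(162,195)]], "base",RT.T@(ray(d,(163,216),0)[:2]-P))
E
```

```text
50 [-71.66764367  70.6169398 ]
70 [-78.32852527  90.8720204 ]
90 [-84.98940688 111.12710099]
110 [-91.65028849 131.38218159]
115 [-93.31550889 136.44595174]
120 [-94.98072929 141.50972188]
130 [-98.31117009 151.63726218]
50 [-73.62134348 107.14605234]
70 [-79.2937225  117.68122466]
90 [-84.96610153 128.21639698]
110 [-90.63848055 138.75156929]
115 [-92.05657531 141.38536237]
120 [-93.47467006 144.01915545]
130 [-96.31085958 149.28674161]
beaker rim [array([226.65999452, -61.0119559 ]), array([175.27157687, -76.69593424]), array([212.32161718, -92.65664956])] base [211.35317767 -79.82927847]
```

Those parts sit at about z = 118, so they clear the 69 mm beaker, which stands at tray (211,-80). Next I'll move behind cap 3.

drive_tool([
  [-0.15,0,0,0,0,0,0.2],
  [-0.217,-0.08,-0.13,0,0,0,0.2],
  [-0.217,-0.16,-0.27,0,0,0,0.2],
  [-0.217,-0.24,-0.41,0,0,0,0.2],
  [-0.217,-0.32,-0.54,0,0,0,0.2],
  [-0.217,-0.328,-0.6,0,0,0,0.2],
  [-0.217,-0.328,-0.6,0,0,0,0.2],
  [-0.217,-0.328,-0.6,0,0,0,0.2],
])

```text
clock: 7.55
tool_pos: [639.0, 63.2, 99.4]
tcp_rot: [[0.001, -0.974, -0.228], [0.003, -0.228, 0.974], [-1.0, -0.001, 0.002]]
wrist_force: [-0.9, -0.2, -0.5]
grip_width: 0.199
```

```bash
python3 look.py 8; python3 - <<'E'
from g import *
import cv2,pickle
to(74,-41,46)
d=arm.get_image("wrist"); cv2.imwrite("pics/wrist8.png",d["pixels"][:,:,::-1])
E
```

```text
clk 7.55 tray [ 73.4 -41.3] z 99.4 F [-0.9 -0.2 -0.5] w 0.199 q [ 0.35  0.52 -0.11 -0.   -0.95 -0.12]
to (74, -41, 46) shift [ 0.216 -0.002 -0.006] turn [0.002 0.001 0.001]
```

View pics/both8.png

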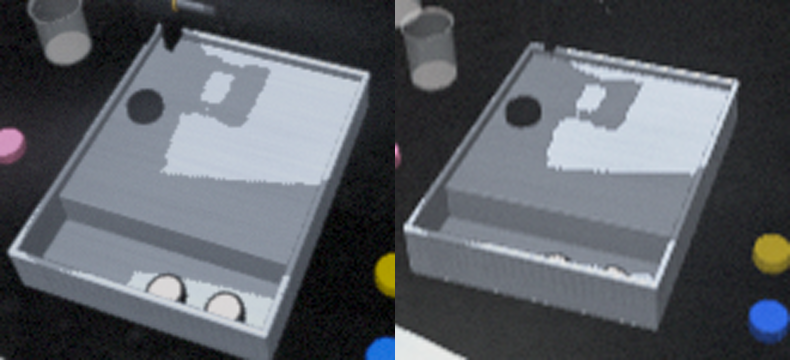

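View pics/wrist8.png

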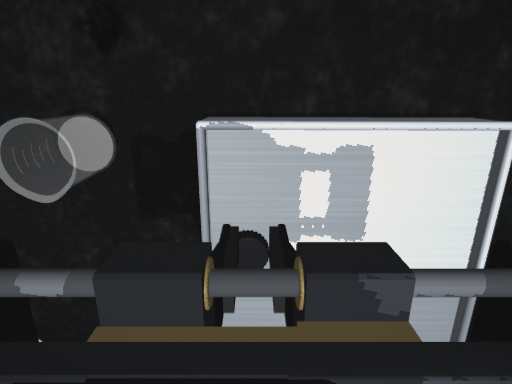

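Caps 1 and 2 lie flat in the trough at (166,290) and (224,306). Cap 3 is centred, at wrist column 251. Next I'll go down and push.

drive_tool([
  [0.1,-0.004,0,0,0,0,0.2],
  [0.19,-0.004,0,0,0,0,0.2],
  [0.216,-0.004,0,0,0,0,0.2],
  [0.216,-0.004,0,0,0,0,0.2],
  [0.216,-0.004,0.02,0,0,0,0.2],
  [0.216,-0.004,0.05,0,0,0,0.2],
  [0.216,-0.004,0.08,0,0,0,0.2],
  [0.216,-0.004,0.11,0,0,0,0.2],
  [0.216,-0.004,0.15,0,0,0,0.2],
  [0.216,-0.004,0.19,0,0,0,0.2],
  [0.216,-0.004,0.22,0,0,0,0.2],
  [0.216,-0.004,0.24,0,0,0,0.2],
])

```text
clock: 8.7
tool_pos: [625.7, 125.4, 46.5]
tcp_rot: [[0.002, -0.972, -0.233], [0.003, -0.233, 0.972], [-1.0, -0.003, 0.002]]
wrist_force: [0.5, -0.2, 0.7]
grip_width: 0.201
```

```bash
python3 look.py 9; python3 - <<'E'
from g import *
to(75,109,46)
E
```

```text
clk 8.7 tray [74.6 22.2] z 46.5 F [ 0.5 -0.2  0.7] w 0.201 q [ 0.45  0.57 -0.17 -0.   -0.83 -0.21]
to (75, 109, 46) shift [ 0.002 -0.004  0.348] turn [0.003 0.002 0.002]
```

View pics/both9.png

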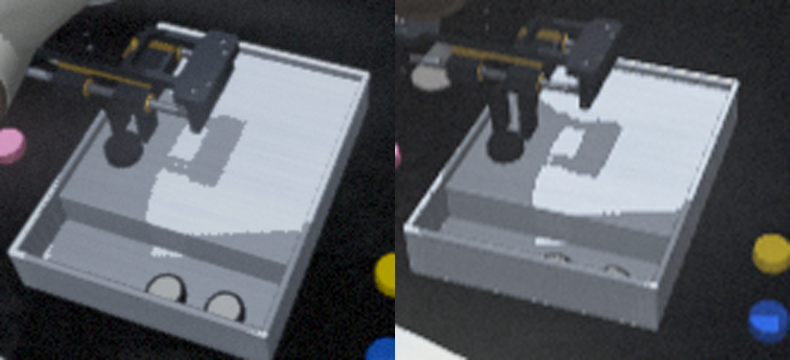

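Cap 3, at (124,150) in the scene view, is nested ahead of the fingers. I'll push it on over the edge.

drive_tool([
  [0.002,-0.004,0.03,0,0,0,0.2],
  [0.002,-0.004,0.06,0,0,0,0.2],
  [0.002,-0.004,0.09,0,0,0,0.2],
  [0.002,-0.004,0.12,0,0,0,0.2],
  [0.002,-0.004,0.15,0,0,0,0.2],
  [0.002,-0.004,0.18,0,0,0,0.2],
  [0.002,-0.004,0.21,0,0,0,0.2],
  [0.002,-0.004,0.24,0,0,0,0.2],
  [0.002,-0.004,0.27,0,0,0,0.2],
  [0.002,-0.004,0.3,0,0,0,0.2],
  [0.002,-0.004,0.33,0,0,0,0.2],
  [0.002,-0.004,0.35,0,0,0,0.2],
])

```text
clock: 9.8
tool_pos: [606.0, 211.4, 46.0]
tcp_rot: [[0.002, -0.972, -0.234], [0.003, -0.234, 0.972], [-1.0, -0.003, 0.002]]
wrist_force: [-0.1, -1.2, -0.1]
grip_width: 0.197
```

drive_tool([
  [-0.1,0,0,0,0,0,0.2],
  [-0.25,0,0,0,0,0,0.2],
  [-0.4,0,-0.12,0,0,0,0.2],
  [-0.4,0,-0.28,0,0,0,0.2],
  [-0.4,0,-0.44,0,0,0,0.2],
  [-0.4,0,-0.6,0,0,0,0.2],
  [-0.4,0,-0.6,0,0,0,0.2],
  [-0.4,0,-0.6,0,0,0,0.2],
])

```text
clock: 10.47
tool_pos: [641.0, 63.0, 145.5]
tcp_rot: [[0.002, -0.973, -0.23], [0.003, -0.23, 0.973], [-1.0, -0.002, 0.003]]
wrist_force: [0.1, -0.2, -0.3]
grip_width: 0.199
```

```bash
python3 look.py 10
```

```text
clk 10.47 tray [ 75.3 -42. ] z 145.5 F [ 0.1 -0.2 -0.3] w 0.199 q [ 0.35  0.47 -0.05 -0.   -1.04 -0.11]
```

View pics/both10.png

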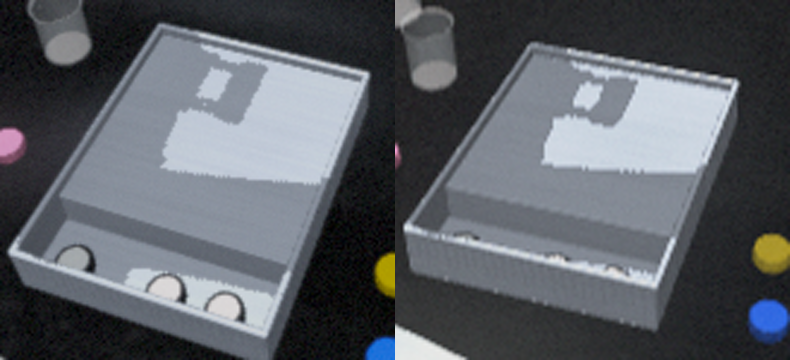

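View pics/scene10.png

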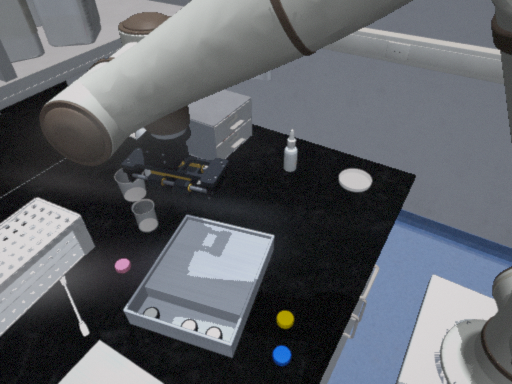

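All three caps lie flat in the trough, at about (75,262), (166,290) and (224,306) in the left panel. The platform is empty, and the beaker, dropper bottle and petri dish appear unmoved. The arm is clear at z = 145, so I'm handing in.

```bash
python3 -c "
from rig import arm
print(arm.hand_in())"
```

```text
the job is handed in; nothing more can be done
None
```

I swept the three black caps one at a time across the platform and over its open edge, with the fingertips about 5 mm above the platform. All three dropped into the trough. I then raised the arm clear and handed the job in at about 10.5 s.

**Last checks:** both outside cameras show all three caps in the trough; they lie flat, upside down after tipping over the edge. The platform is empty, and the beaker, dropper bottle and petri dish look unmoved. The wrist force stayed near zero in every reading I took, at the end of moves and between them.

**Disagreements:** tray and cap positions from the cameras differed by 2 to 4 mm. The fingers also looked up to about 7 mm off sideways in the outside views. I corrected for part of that, and all three caps stayed in front of the fingertips.

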